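Fetch the leaf-shaped printing block from under the chest's sliding tray

TASK

The leaf-shaped printing block is wanted for inking, and lies in the well of the plywood chest, under the sliding tray. Pull up the paddle in the lid to free the latch, swing the lid right back past upright, and push the tray all the way to the left end of the chest; it jams unless it is pushed along its centre line. Then lift the leaf-shaped block out by its knob and set it down gently, upright, in the middle of the pad of the inking tray; leave the lid open and the tray at the left end, and leave the rectangular block, the bowl, the jar and what lies in the sliding tray where they are.

Things in the scene. Friction and masses are not known exactly. Their poses are not given: they have to be found in the camera images.
- chest: Plywood chest with aluminium corners, fixed, 200 (x) x 310 (y) mm; open box 108 mm high, lid 34 mm on top. Origin: centre of its underside; x from its front (towards the robot) to its hinges, y to its left end, z up. Walls 8 mm, inside 184 x 294 mm, inner floor at z = 6 mm. Aluminium channels (z = 78 to 92 mm, 12 mm deep) inside the front and back walls hold the sliding tray captive.
- lid (a joint): Angle of the lid: 0 shut, 1.83 rad at its stop; its front edge rises, turning about the hinge line along the chest's y. The hinge is balanced and stiff: the lid stays where it is left and needs about 2 N at the front edge. Shut, it is held by a bolt at the middle of the front, which the paddle draws back.
- lid_hinge (a point): Middle of the lid's hinge line: x = 100, y = 0, z = 108 mm in the chest's frame. Its axes turn with the lid (they are the chest's while shut); the free front edge is 200 mm from it.
- paddle_grip (a point): Point to grip on the latch paddle, a dark steel plate 30 mm wide (y), 7 mm thick, in a steel dish (120 mm wide, 82 mm deep in x, open to the front) in the middle of the lid's front. Middle of its thickness, 46 mm in front of its hinge, 26 mm behind the lid's edge, 21 mm above the dish floor; lid shut: x = -74, y = 0, z = 132 mm in the chest's frame. Its axes turn with the paddle.
- paddle (a joint): Angle of the paddle on the lid: 0 at rest, 0.48 rad at its stop, front end up. A light spring (1 to 2 N at the grip point) returns it. Its hinge runs along y at x = -128, z = 24 mm in the axes of lid_hinge. Near its stop the bolt is clear and the lid comes up with it. Pinched by its two sides (along y) it can turn between the fingers.
- tray: Plywood tray, 128 (x) x 105 (y) mm, sliding along the chest's y over the well. Origin: centre of its underside, at z = 80 mm in the chest's frame; axes as the chest's. Floor 3 mm, aluminium lip 7 mm high all round. Rubber guide pads (44 mm long, 89 mm out at each side, 1.5 mm play) rub in the channels: pushed within 10 mm of its middle line it takes 3 to 8 N; 25 mm or more off, it skews and jams.
- tray_board (a point): Middle of the top of the upright grip board that crosses the tray along x at its middle (y = 0): 128 mm long, 8 mm thick, top 20 mm above the tray's underside and 26 mm over the middle 60 mm (this point). The tray's right half is empty. Home at the left, the tray meets the chest's end wall with its origin at y = 94 mm in the chest's frame; at the start it is at y = -64 to -50 mm.
- leaf_block: The wanted wooden printing block: pointed leaf-like outline 68 (x) x 57 (y) mm, body 38 mm high, with a round knob 25 mm thick on it, 40 to 70 mm above the underside and 1 mm off the middle towards its y. Under 0.15 kg. Origin: centre of its underside. It stands in the well under the tray, in the front or the back place.
- square_block: The other printing block in the well: rectangular, 68 x 48 mm, body 32 mm high, with a like knob, 64 mm high in all. Origin: centre of its underside. It stays where it is.
- ink_tray: Inking tray: low steel tray 130 (x) x 110 (y) mm with a 16 mm rim, fixed to the table to the right of the chest; a flat black rubber pad (116 x 96 mm) fills it. Origin: centre of its underside.
- ink_pad (a point): Centre of the top of the pad in the inking tray, 10 mm above the table; axes as the inking tray's.
- spool: Spool of black thread, 30 mm across, 42 mm high, standing in the left back corner of the sliding tray. Origin: centre of its underside.
- chalk: Flat white tailor's chalk, 34 x 42 x 8 mm, in the left front corner of the sliding tray. Origin: centre of its underside.
- bowl: Small steel bowl of blue paste, 99 mm across, 38 mm high, beyond the inking tray. Origin: centre of its underside. A bystander.
- jar: White screw-top jar, 60 mm across, 74 mm high, beyond the bowl. Origin: centre of its underside. A bystander.

How it is judged:
By the outcome, as a careful person would: the job done as asked, in the order asked, and still so for the second after the job is handed in, with the robot touching nothing.
It also fails if it takes over 64 s, if anything falls off the work surface, if the arm or the gripper's body presses on something with over 40 N, if the wrist force passes 120 N, or if a joint passes its speed limit or range.

ROBOT

A 6-joint arm with a two-finger parallel gripper is mounted at the origin on a cart in front of the work surface, level with it; the furniture and walls round the work are solid. World frame = base frame: x ahead of the robot, y to its left, z up, the work surface at z = 0. Lengths are in mm, angles in rad, forces in N, time in s.
With the tool pointing down it reaches from about 350 to 975 mm from the base axis. Payload 7.1 kg.
Tool frame: the origin (TCP) lies midway between the tips of the shut fingers; the grasp point (between the pads) lies pinch_z behind it (pinch_z is the distance from the TCP to the grasp point, in mm); z points along the fingers, y is the line along which they close (so a half turn about z gives the same grasp; the last joint's range is limited). The gripper opens to 88 mm and grips with 3 to 60 N. Pads are 20 mm wide; open, the fingers measure 115 mm over their backs; the gripper's body (75 mm by 178 mm) begins 61 mm behind the grasp point.
Start: joints at [1.307, 0.423, 1.63, -0, 1.089, -0.019], TCP at [151.445, 606.357, 222.675] pointing down, gripper open.
Joint ranges: [-3, 3], [-0.9, 2.11], [0.09, 2.58], [-1.31, 4.45], [0.11, 2.69], [-2.54, 2.54]. Speed limits (rad/s): [2.39, 2.39, 3.01, 3.14, 3.14, 3.14].

INTERFACE

Orientations are given as a rotation vector (axis times angle).
In Python, from workcell import get_obs, get_image, close_job, pinch_z gives the robot as it stands.
- The arm moves only by the tool jog_arm, never from a script. Its argument "commands" is a list of rows, each a list of 3 entries, a list of its own where there are three numbers: the gripper command: -1 is shut, 1 is fully open, values between are in proportion, then the shift along the tool's x, y, z as a fraction of full scale, then the turn, a rotation vector about the tool's x, y, z as a fraction of full scale. In form: [[gripper, [tx, ty, tz], [rx, ry, rz]], ...]. A call has 1 to 10 rows; each row shifts and turns the commanded pose from where the row before left it, along the tool's axes as they then stand; what a row does not reach is not made up. Full scale, the value 1, is 0.1 m for a shift and 45 degrees for a turn. A row lasts 1/10 s, in which the tool goes at most 50 mm and 8.59 degrees, less where a joint would pass 70% of its speed; a pose out of reach is approached as far as the arm can. A call with a number of a shift or a turn outside -1 to 1 is refused whole. A call with a gripper value outside its range is refused whole. The fingers move at their own pace and stop on an object; the grip force is fixed at half the most. Time passes only in rows, so rows that do not move let the fingers close. It gives the time, the measured TCP pose, the force, the opening and the grip force at its end, in the units of the state.
- get_obs(): the state, without advancing time (a new reading comes with each control period).
- get_image(name): name is "side" or "top"; returns a dict with "image" (400x640x3 uint8, blue, green, red), "z_map" (400x640 float32, mm along the optical axis (not along the pixel's ray), 0 where there is no reading), "intrinsics" (3x3 intrinsics, pixels), "eye" and "orientation" of the camera in the world. Camera axes: x right, y down, z forward; pixel columns grow to the right and rows downward; lengths in mm; the calibration is good to about 2 mm. A picture is of the moment at which its call begins.
- close_job(): hands the job in; it is judged then, once.
The state is a dict: "t": time; "qpos": joint angles; "qvel": joint speeds; "joint_torque": joint torques, N m; "ee_pos": TCP position; "orientation": TCP orientation; "ft_force": force on the tool from outside, world axes, zero at the start; "moment": the same for the moment, N m; "width": finger opening in mm; "grasp_force": force on a finger pad.
Only numpy, scipy, OpenCV 4.12 (cv2) and the standard library are available. Lean on these libraries where they do the work, as an engineer would, in place of code of your own. Each camera call takes 0.05 s, during which the arm holds its last target. There are 200 camera calls.

## Working session

There is one attempt and no reset: what is moved stays moved. The work goes in short steps, Python scripts to look and compute and a tool call to move; the robot and the scene stay as the last step left them, time stands still between calls to the robot, and variables do not carry over. Pictures are saved under pics/ and viewed, at most 10 in all, crops included, and the job is handed in when it is done.

Besides the shell and the picture viewer there is one more tool, called as name([rows], argument=value, ...), one row to a line, values as JSON. jog_arm: Moves the arm, as the interface text tells. Its arguments: {"type":"object","properties":{"commands":{"type":"array","items":{"type":"array"}}},"required":["commands"]}

```bash
ls; mkdir -p pics
cat > h.py <<'E'
import numpy as np, cv2
from workcell import get_obs, get_image, pinch_z
from scipy.spatial.transform import Rotation as R
def rot(o):
    o=np.array(o,float)
    if o.shape==(3,3): return o
    return (R.from_rotvec(o) if o.size==3 else R.from_quat(o)).as_matrix()
def cloud(d):
    z=d["z_map"];K=np.array(d["intrinsics"]);v,u=np.mgrid[:z.shape[0],:z.shape[1]]
    P=np.dstack([(u-K[0,2])/K[0,0]*z,(v-K[1,2])/K[1,1]*z,z])@rot(d["orientation"]).T+np.array(d["eye"])
    P[z==0]=np.nan
    return P
E
python3 - <<'E'
from h import *
print(pinch_z,get_obs())
for n in("top","side"):
    d=get_image(n);cv2.imwrite(f"pics/{n}0.png",d["image"]);np.save(f"{n}0.npy",cloud(d));print(n,d["eye"],d["orientation"],d["intrinsics"])
E
```

```text
pics
18.700000000000003 {'t': 0.0, 'qpos': array([ 1.30700135e+00,  4.23800152e-01,  1.63067743e+00, -1.18362250e-05,
        1.08859371e+00, -1.90034471e-02]), 'qvel': array([-0.00039564,  0.00124932, -0.0019644 ,  0.00027631, -0.00034612,
       -0.0014489 ]), 'joint_torque': array([-1.56343009e-05, -5.44626939e+01, -2.73655128e+01,  6.44238107e-02,
        2.28468730e-02, -1.16177639e-04]), 'ee_pos': array([151.30907809, 605.84470396, 221.9320394 ]), 'orientation': array([-3.83525455e-01, -3.11789405e+00,  2.30162179e-03]), 'ft_force': array([-0.03199686, -0.45772036,  0.35229051]), 'moment': array([-0.01133037, -0.01413183,  0.07074265]), 'grasp_force': 0.0, 'width': 87.90044217377475}
top [479.50932984 171.94396489 959.87715453] [-2.14634113  2.17616663 -0.16927564] [[472.2479497    0.         323.22648949]
 [  0.         472.2479497  199.14379226]
 [  0.           0.           1.        ]]
side [469.00173687 922.59520635 732.29566896] [-0.22444721  2.75080544 -1.32656449] [[456.5405936    0.         319.13106883]
 [  0.         456.5405936  203.20506979]
 [  0.           0.           1.        ]]
```

View pics/top0.png

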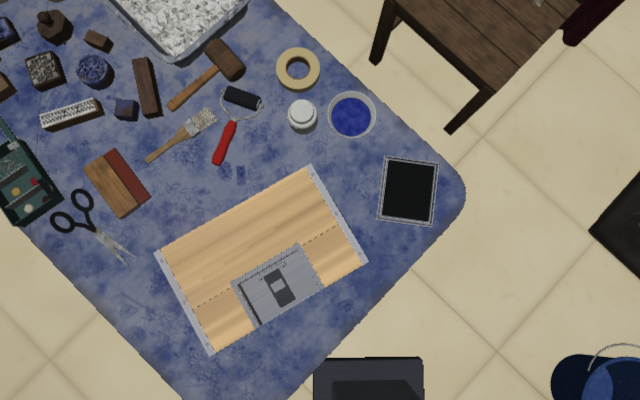

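View pics/side0.png

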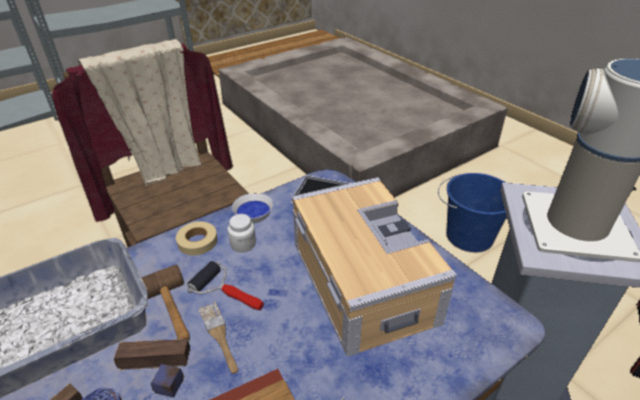

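The top view shows the lid with corners at about (155,251), (310,165), (368,263) and (212,355). The paddle is near (280,288), and the inking pad has corners near (386,159), (436,165), (431,222) and (381,216). The side view shows the same chest with its front facing the robot and the hinges at the far side.

Run:
```python
from h import *
P=np.load("top0.npy");img=cv2.imread("pics/top0.png")
m=(P[...,2]>132)&(P[...,2]<155);m[:, :140]=0;m[:150]=0;m[:,380:]=0;m[360:]=0
m=cv2.morphologyEx(m.astype(np.uint8),cv2.MORPH_OPEN,np.ones((3,3)))
n,l,s,c=cv2.connectedComponentsWithStats(m);k=1+s[1:,4].argmax();m=l==k
q=P[m][:,:2].astype(np.float32);r=cv2.minAreaRect(q);print("lid",r,np.median(P[m][:,2]),cv2.boxPoints(r))
# paddle area heights
for p in [(270,275),(280,288),(286,298),(292,300),(255,300),(300,270),(248,285)]: print(p,P[p[1],p[0]].round(1))
g=img.max(2)<60;g[:, :370]=0;g[:,450:]=0;g[:140]=0;g[240:]=0
n,l,s,c=cv2.connectedComponentsWithStats(g.astype(np.uint8));k=1+s[1:,4].argmax()
q=P[l==k];print("pad",cv2.minAreaRect(q[:,:2].astype(np.float32)),np.median(q[:,2]),q.mean(0))
a=cv2.resize(img[230:340,220:330],None,fx=5,fy=5,interpolation=cv2.INTER_CUBIC);cv2.imwrite("pics/pad.png",a)
```

```text
lid ((491.69061279296875, 261.7940979003906), (200.38345336914062, 313.5073547363281), 29.453462600708008) 141.45729525144947 [[327.36975  349.02228 ]
 [481.5265    76.034065]
 [656.0115   174.56592 ]
 [501.85474  447.55414 ]]
(270, 275) [460.8 247.1 134.9]
(280, 288) [438.6 229.8 136.8]
(286, 298) [421.5 219.8 134.7]
(292, 300) [417.9 209.6 133.6]
(255, 300) [417.2 275.7 109.8]
(300, 270) [468.2 196.2 108. ]
(248, 285) [443.4 288.3 109. ]
pad ((625.3209838867188, -22.94640350341797), (94.29483032226562, 115.3541259765625), 81.21868896484375) nan [nan nan nan]
```

View pics/pad.png

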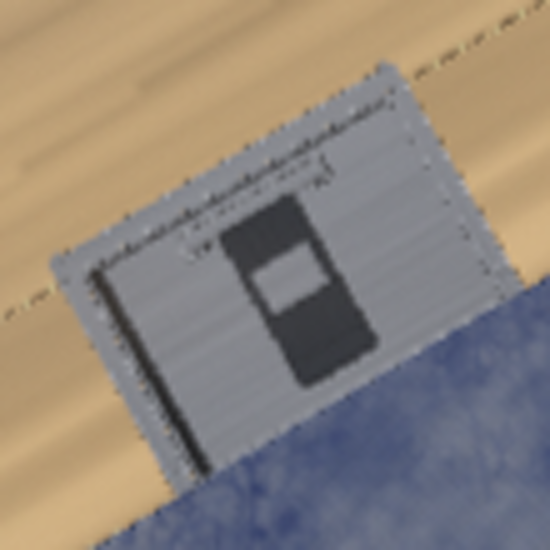

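The crop shows the paddle's front end at about pixel (288,303), which agrees with the chest frame I fitted: centre (491.7, 261.8), yaw 29.45°. The pad centre is at (625.3, -22.9), yaw -8.8°. First I'll turn the tool so its y lies along the chest's y, then shift above the paddle.

jog_arm([
  [0.1,[0,0,0],[0,0,-0.161]],
  [0.1,[0,0,0],[0,0,-0.161]],
  [0.1,[0,0,0],[0,0,-0.161]],
  [0.1,[0,0,0],[0,0,-0.161]],
  [0.1,[0,0,0],[0,0,-0.161]],
  [0.1,[0,0,0],[0,0,-0.161]],
  [0.1,[0,-0.2,0],[0,0,0]],
  [0.1,[0,-0.4,0],[0,0,0]],
  [0.1,[0,-0.4,0],[0,0,0]],
  [0.1,[0,-0.4,0],[0,0,0]],
])

```text
t: 1.1
ee_pos: [220.5, 482.9, 222.2]
orientation: [0.799, -3.038, 0.001]
ft_force: [-0.2, -0.7, -0.0]
width: 48.4
grasp_force: 0.0
```

```bash
cat >> h.py <<'E'
C=np.array([491.7,261.8,0]);YAW=29.45
RC=R.from_euler('z',YAW,degrees=True).as_matrix()
T0=RC@np.diag([-1,1,-1.])   # tool axes: -chest x, +chest y, down
def st():
    o=get_obs();c=RC.T@(o["ee_pos"]-C);e=R.from_matrix(T0.T@rot(o["orientation"])).as_rotvec(degrees=True)
    print("t%.1f"%o["t"],"chest",c.round(1),"roterr",e.round(2),"F(chest)",(RC.T@o["ft_force"]).round(1),"w%.1f g%.1f"%(o["width"],o["grasp_force"]),"q",o["qpos"].round(2))
    return c
E
python3 -c "
from h import *
st()"
```

```text
t1.1 chest [-127.4  325.9  222.2] roterr [ 0.03  0.04 -0.04] F(chest) [-0.5 -0.5 -0. ] w48.4 g0.0 q [ 1.12  0.29  1.84 -0.    1.02 -0.97]
```

jog_arm([
  [0.1,[-0.067,-0.41,0.05],[0,0,0]],
  [0.1,[-0.067,-0.41,0.05],[0,0,0]],
  [0.1,[-0.067,-0.41,0.05],[0,0,0]],
  [0.1,[-0.067,-0.41,0.05],[0,0,0]],
  [0.1,[-0.067,-0.41,0.05],[0,0,0]],
  [0.1,[-0.067,-0.41,0.05],[0,0,0]],
  [0.1,[-0.067,-0.41,0.05],[0,0,0]],
  [0.1,[-0.067,-0.38,0.05],[0,0,0]],
  [0.1,[0,0,0],[0,0,0]],
  [0.1,[0,0,0],[0,0,0]],
])

```text
t: 2.1
ee_pos: [426.7, 227.1, 182.3]
orientation: [0.794, -3.038, -0.0]
ft_force: [-0.1, 0.1, 0.1]
width: 48.5
grasp_force: 0.0
```

```bash
python3 -c "
from h import *
st();d=get_image('side');cv2.imwrite('pics/s1.png',cv2.resize(d['image'][100:300,280:540],None,fx=3,fy=3))"
```

```text
t2.1 chest [-73.6   1.7 182.3] roterr [-0.02  0.05  0.14] F(chest) [-0.   0.2  0.1] w48.5 g0.0 q [ 0.46  0.27  1.97  0.    0.9  -1.62]
```

View pics/s1.png

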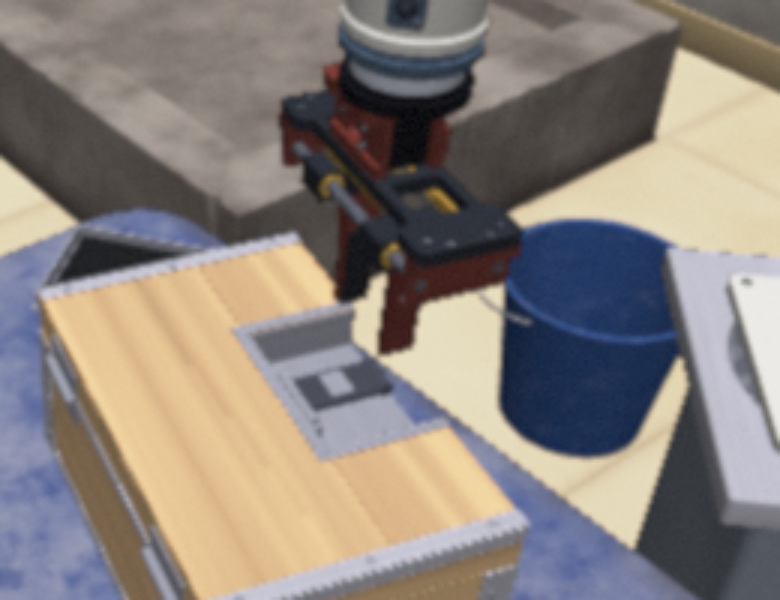

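The open fingers hang above and in line with the paddle (crop pixels 360–400, 350), at a chest position of (-73.6, 1.7, 182). I'll descend and pinch.

jog_arm([
  [0.1,[0,-0.017,0.15],[0,0,0]],
  [0.1,[0,0,0.2],[0,0,0]],
  [0.1,[0,0,0.2],[0,0,0]],
  [0.1,[0,0,0.1],[0,0,0]],
  [0.1,[0,0,0],[0,0,0]],
  [-1,[0,0,0],[0,0,0]],
  [-1,[0,0,0],[0,0,0]],
  [-1,[0,0,0],[0,0,0]],
  [-1,[0,0,0],[0,0,0]],
  [-1,[0,0,0],[0,0,0]],
])

```text
t: 3.15
ee_pos: [428.7, 225.3, 118.5]
orientation: [-0.799, 3.036, -0.003]
ft_force: [3.9, -8.4, -0.3]
width: 29.4
grasp_force: 30.0
```

```bash
python3 -c "
from h import *
st()
# grip path: paddle lift then lid swing (paddle angle .46)
def g(th,p=.46):
    a=np.array([-128-46*np.cos(p),24+46*np.sin(p)])
    c,s=np.cos(th),np.sin(th)
    return np.array([100+a[0]*c+a[1]*s,108-a[0]*s+a[1]*c])
pr=g(0,0)
L=[(0,p) for p in (.15,.3,.46)]+[(t,.46) for t in np.arange(.1,1.81,.1)]
for th,p in L:
    q=g(th,p);print('%.2f %.2f'%(th,p),q.round(1),'tool x,z',((pr-q)/100).round(3));pr=q
"
```

```text
t3.1 chest [-72.8  -0.9 118.5] roterr [ 0.14 -0.09 -0.05] F(chest) [-0.7 -9.2 -0.3] w29.4 g30.0 q [ 0.46  0.38  2.01 -0.    0.75 -1.62]
0.00 0.15 [-73.5 138.9] tool x,z [-0.005 -0.069]
0.00 0.30 [-71.9 145.6] tool x,z [-0.015 -0.067]
0.00 0.46 [-69.2 152.4] tool x,z [-0.027 -0.068]
0.10 0.46 [-63.9 169.1] tool x,z [-0.053 -0.167]
0.20 0.46 [-57.  185.2] tool x,z [-0.069 -0.161]
0.30 0.46 [-48.5 200.4] tool x,z [-0.085 -0.153]
0.40 0.46 [-38.6 214.8] tool x,z [-0.1   -0.144]
0.50 0.46 [-27.2 228.1] tool x,z [-0.114 -0.133]
0.60 0.46 [-14.6 240.2] tool x,z [-0.126 -0.121]
0.70 0.46 [ -0.8 251. ] tool x,z [-0.138 -0.108]
0.80 0.46 [ 14.  260.3] tool x,z [-0.148 -0.093]
0.90 0.46 [ 29.6 268.2] tool x,z [-0.156 -0.078]
1.00 0.46 [ 46.  274.4] tool x,z [-0.163 -0.062]
1.10 0.46 [ 62.8 279. ] tool x,z [-0.169 -0.046]
1.20 0.46 [ 80.1 281.8] tool x,z [-0.173 -0.029]
1.30 0.46 [ 97.5 282.9] tool x,z [-0.175 -0.011]
1.40 0.46 [115.  282.3] tool x,z [-0.175  0.006]
1.50 0.46 [132.3 279.9] tool x,z [-0.173  0.024]
1.60 0.46 [149.3 275.8] tool x,z [-0.17   0.041]
1.70 0.46 [165.9 270.1] tool x,z [-0.165  0.058]
1.80 0.46 [181.7 262.7] tool x,z [-0.159  0.074]
```

jog_arm([
  [-1,[-0.005,-0.01,-0.07],[0,0,0]],
  [-1,[-0.015,0,-0.068],[0,0,0]],
  [-1,[-0.027,0,-0.068],[0,0,0]],
  [-1,[0,0,0],[0,0,0]],
  [-1,[-0.026,0,-0.08],[0,0,0]],
  [-1,[-0.028,0,-0.08],[0,0,0]],
  [-1,[-0.035,0,-0.08],[0,0,0]],
  [-1,[-0.035,0,-0.08],[0,0,0]],
  [-1,[0,0,0],[0,0,0]],
])

```text
t: 4.05
ee_pos: [441.5, 232.3, 171.3]
orientation: [0.798, -3.035, 0.003]
ft_force: [-3.9, -9.5, 2.4]
width: 29.3
grasp_force: 30.0
```

```bash
python3 -c "
from h import *
st();d=get_image('side');P=cloud(d)@RC-C@RC
m=(np.abs(P[...,1])<150)&(np.abs(P[...,0])<110)&(P[...,2]>100)
# left part of the lid
for y in (-120,-90,90,120):
    k=m&(abs(P[...,1]-y)<8);q=P[k];print(y,np.polyfit(q[:,0],q[:,2],1),k.sum())
"
```

```text
t4.0 chest [-58.2  -1.  171.3] roterr [ 0.06  0.23 -0.01] F(chest) [-8.1 -6.3  2.4] w29.3 g30.0 q [ 0.46  0.31  1.94 -0.    0.89 -1.62]
-120 [ -0.29435088 169.70385886] 468
-90 [ -0.40170356 176.68031468] 553
90 [ -0.73716473 198.59266563] 1244
120 [ -0.23645979 165.35970455] 955
```

The lid is up by about 0.25 rad, matching the path. I'll continue the arc.

jog_arm([
  [-1,[-0.042,0,-0.077],[0,0,0]],
  [-1,[-0.043,0,-0.076],[0,0,0]],
  [-1,[-0.05,0,-0.072],[0,0,0]],
  [-1,[-0.05,0,-0.072],[0,0,0]],
  [-1,[-0.057,0,-0.067],[0,0,0]],
  [-1,[-0.057,0,-0.066],[0,0,0]],
  [-1,[-0.063,0,-0.061],[0,0,0]],
  [-1,[-0.063,0,-0.06],[0,0,0]],
  [-1,[-0.069,0,-0.054],[0,0,0]],
  [-1,[-0.069,0,-0.054],[0,0,0]],
])

```text
t: 5.1
ee_pos: [491.0, 260.3, 236.6]
orientation: [0.798, -3.036, 0.003]
ft_force: [0.1, -5.1, -2.8]
width: 29.4
grasp_force: 30.0
```

```bash
python3 -c "
from h import *
st()"
```

```text
t5.1 chest [ -1.4  -1.  236.6] roterr [ 0.06  0.18 -0.  ] F(chest) [-2.4 -4.5 -2.8] w29.4 g30.0 q [ 0.47  0.31  1.77 -0.    1.07 -1.62]
```

Forces are low, so I'll carry on from 0.7 to 1.8 rad at 0.1 rad per row.

jog_arm([
  [-1,[-0.074,0,-0.047],[0,0,0]],
  [-1,[-0.074,0,-0.046],[0,0,0]],
  [-1,[-0.078,0,-0.039],[0,0,0]],
  [-1,[-0.078,0,-0.039],[0,0,0]],
  [-1,[-0.082,0,-0.031],[0,0,0]],
  [-1,[-0.082,0,-0.031],[0,0,0]],
  [-1,[-0.169,0,-0.046],[0,0,0]],
  [-1,[-0.173,0,-0.029],[0,0,0]],
  [-1,[-0.175,0,-0.011],[0,0,0]],
  [-1,[-0.175,0,0.006],[0,0,0]],
])

```text
t: 6.1
ee_pos: [593.7, 318.4, 269.9]
orientation: [-0.798, 3.037, -0.001]
ft_force: [-1.0, -3.1, 4.6]
width: 29.2
grasp_force: 30.0
```

```bash
python3 -c "
from h import *
st()"
```

```text
t6.1 chest [116.6  -0.9 269.9] roterr [ 0.05 -0.06  0.01] F(chest) [-2.4 -2.2  4.6] w29.2 g30.0 q [ 0.47  0.45  1.47 -0.    1.22 -1.61]
```

jog_arm([
  [-1,[-0.087,0,0.012],[0,0,0]],
  [-1,[-0.086,0,0.012],[0,0,0]],
  [-1,[-0.085,0,0.02],[0,0,0]],
  [-1,[-0.085,0,0.021],[0,0,0]],
  [-1,[-0.083,0,0.029],[0,0,0]],
  [-1,[-0.082,0,0.029],[0,0,0]],
  [-1,[-0.08,0,0.037],[0,0,0]],
  [-1,[-0.079,0,0.037],[0,0,0]],
  [-1,[-0.02,0,0.01],[0,0,0]],
  [-1,[0,0,0],[0,0,0]],
])

```text
t: 7.1
ee_pos: [656.0, 353.7, 252.1]
orientation: [-0.796, 3.029, 0.003]
ft_force: [3.0, -1.4, 14.1]
width: 27.5
grasp_force: 30.0
```

```bash
python3 -c "
from h import *
st();d=get_image('top');cv2.imwrite('pics/t2.png',d['image']);d=get_image('side');a=d['image'];P=cloud(d)@RC-C@RC;np.save('s2.npy',P)
m=(P[...,2]>160)&(P[...,2]<300)&(P[...,0]>60)&(P[...,0]<220)
for y in (-120,-90,90,120,140):
    k=m&(abs(P[...,1]-y)<8);q=P[k];print(y,k.sum(),np.polyfit(q[:,2],q[:,0],1) if k.sum()>20 else 0)
cv2.imwrite('pics/s2.png',a)"
```

```text
t7.1 chest [188.2  -0.7 252.1] roterr [ 0.04 -0.56  0.01] F(chest) [ 1.9 -2.7 14.1] w27.5 g30.0 q [ 0.48  0.57  1.31 -0.    1.25 -1.61]
-120 0 0
-90 0 0
90 153 [  -2.90551486 1029.16480003]
120 168 [  -2.96809498 1047.4258599 ]
140 174 [ -2.26300573 839.45646597]
```

View pics/s2.png

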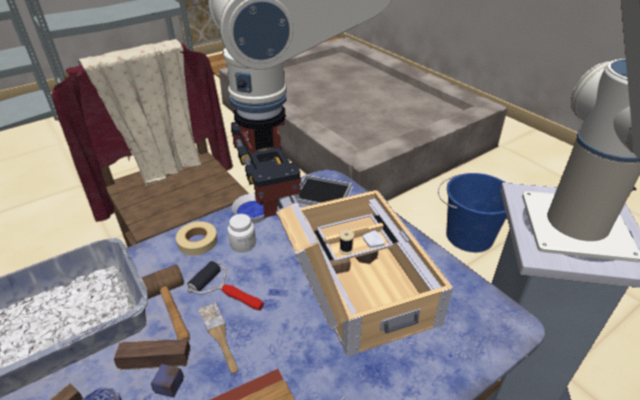

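The lid is back past upright. The side view shows the tray at the right end of the chest, with the spool near (346,241) and the chalk near (374,240). I'll release and withdraw upward.

jog_arm([
  [0.1,[0,0,0],[0,0,0]],
  [0.1,[0,0,0],[0,0,0]],
  [0.1,[0,0,0],[0,0,0]],
  [0.1,[0,0,-0.15],[0,0,0]],
  [0.1,[0,0,-0.3],[0,0,0]],
  [0.1,[0,0,-0.4],[0,0,0]],
  [0.1,[0.1,0,-0.3],[0,0,0]],
  [0.1,[0.4,0,-0.1],[0,0,0]],
  [0.1,[0.45,0,0],[0,0,0]],
  [0.1,[0.45,0,0],[0,0,0]],
])

```text
t: 8.2
ee_pos: [529.6, 282.9, 373.0]
orientation: [-0.798, 3.037, 0.001]
ft_force: [-0.1, 0.6, 0.2]
width: 48.1
grasp_force: 0.0
```

```bash
python3 -c "
from h import *
st();d=get_image('top');cv2.imwrite('pics/t3.png',d['image']);P=cloud(d)@RC-C@RC;np.save('t3.npy',P)
m=(P[...,2]>210)&(P[...,2]<320)&(P[...,0]>60)&(P[...,0]<230)
for y in (-130,-100,100,130):
    q=P[m&(abs(P[...,1]-y)<10)];print(y,len(q),q.min(0).round(),q.max(0).round()) if len(q) else 0
cv2.imwrite('pics/t3c.png',cv2.resize(d['image'][140:380,140:420],None,fx=2.5,fy=2.5))"
```

```text
t8.2 chest [ 4.34e+01 -2.00e-01  3.73e+02] roterr [-0.   -0.08 -0.  ] F(chest) [0.2 0.6 0.2] w48.1 g0.0 q [ 0.47  0.25  1.52  0.    1.36 -1.61]
-130 440 [ 150. -140.  210.] [ 186. -120.  304.]
-100 444 [ 151. -110.  210.] [185. -90. 303.]
```

View pics/t3c.png

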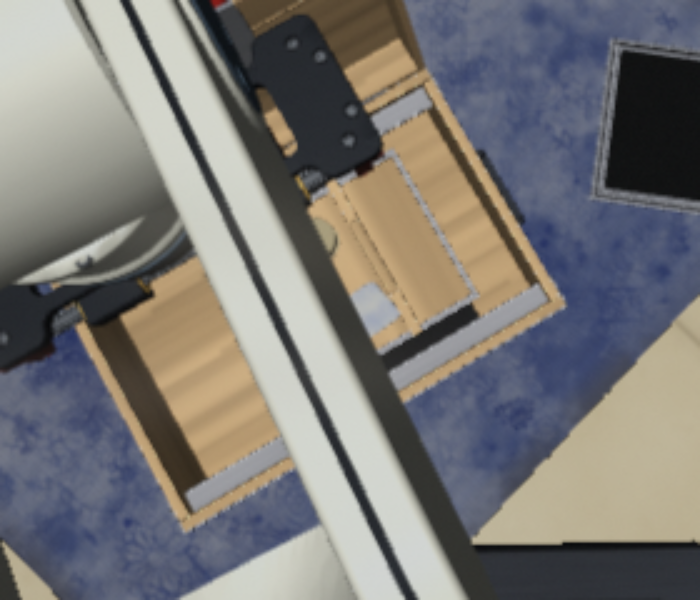

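The lid edge sits at x≈150, z≈304, which means it is at its stop of 1.83 rad. The tray's right edge runs from crop (395,160) to (470,295). The board is the darker line from about (345,190) to (415,330). I'll measure the board from depth.

```bash
python3 -c "
import numpy as np
P=np.load('t3.npy');S=np.load('s2.npy')
for n,Q in(('top',P),('side',S)):
  for lo,hi,xr in((98,110,65),(102,110,30),(84,90.5,64)):
    q=Q[(Q[...,2]>lo)&(Q[...,2]<hi)&(abs(Q[...,0])<xr)&(Q[...,1]>-140)&(Q[...,1]<20)]
    if len(q): print(n,lo,len(q),np.percentile(q,[2,50,98],axis=0).round(1).tolist())
"
```

```text
top 98 283 [[-60.7, -56.8, 98.4], [1.4, -53.1, 102.4], [60.3, -44.3, 107.3]]
top 102 138 [[-28.7, -56.8, 102.4], [0.2, -52.9, 104.7], [27.5, -49.2, 108.0]]
top 84 754 [[-63.3, -105.0, 84.0], [-15.5, -69.4, 85.7], [62.0, -24.4, 90.2]]
side 98 199 [[-55.8, -56.4, 98.2], [6.1, -49.7, 101.4], [60.5, -9.8, 109.4]]
side 102 54 [[-26.3, -56.4, 102.2], [-3.2, -51.1, 104.6], [28.5, -10.5, 109.4]]
side 84 625 [[-62.3, -104.5, 84.1], [-19.0, -29.7, 86.4], [63.3, 0.3, 90.4]]
```

The board is at chest y≈-53, with its middle at x≈0. I'll go over it and down.

jog_arm([
  [-0.1,[0.15,-0.2,0.2],[0,0,0]],
  [-0.1,[0.15,-0.2,0.3],[0,0,0]],
  [-0.1,[0.13,-0.13,0.4],[0,0,0]],
  [-0.1,[0,0,0.45],[0,0,0]],
  [-0.1,[0,0,0.45],[0,0,0]],
  [-0.1,[0,0,0.4],[0,0,0]],
  [-0.1,[0,0,0.2],[0,0,0]],
  [-0.1,[0,0,0],[0,0,0]],
  [-0.1,[0,0,0],[0,0,0]],
])

```text
t: 9.15
ee_pos: [520.2, 216.5, 132.6]
orientation: [-0.798, 3.038, 0.0]
ft_force: [-0.5, -0.2, 0.9]
width: 39.5
grasp_force: 0.0
```

```bash
python3 -c "
from h import *
st()"
```

```text
t9.2 chest [  2.5 -53.4 132.6] roterr [ 0.   -0.03  0.  ] F(chest) [-0.5  0.1  0.9] w39.5 g0.0 q [ 0.37  0.45  1.83  0.    0.86 -1.71]
```

jog_arm([
  [-0.1,[0.02,0,0.2],[0,0,0]],
  [-0.1,[0,0,0.17],[0,0,0]],
  [-0.1,[0,0,0.06],[0,0,0]],
  [-0.1,[0,0,0],[0,0,0]],
  [-1,[0,0,0],[0,0,0]],
  [-1,[0,0,0],[0,0,0]],
  [-1,[0,0,0],[0,0,0]],
  [-1,[0,0,0],[0,0,0]],
])

```text
t: 9.95
ee_pos: [518.0, 215.3, 89.3]
orientation: [-0.798, 3.038, 0.0]
ft_force: [-0.3, 0.6, -0.1]
width: 10.9
grasp_force: 0.0
```

```bash
python3 -c "
from h import *
st()"
```

```text
t9.9 chest [  0.1 -53.4  89.3] roterr [ 0.01 -0.04  0.01] F(chest) [ 0.   0.6 -0.1] w10.9 g0.0 q [ 0.37  0.52  1.85 -0.    0.77 -1.71]
```

jog_arm([
  [-1,[0,0,0],[0,0,0]],
  [-1,[0,0.05,0],[0,0,0]],
  [-1,[0,0.1,0],[0,0,0]],
  [-1,[0,0.15,0],[0,0,0]],
  [-1,[0,0.15,0],[0,0,0]],
  [-1,[0,0.15,0],[0,0,0]],
  [-1,[0,0.15,0],[0,0,0]],
  [-1,[0,0.15,0],[0,0,0]],
  [-1,[0,0.15,0],[0,0,0]],
  [-1,[0,0.15,0],[0,0,0]],
])

```text
t: 10.95
ee_pos: [458.5, 320.5, 89.2]
orientation: [-0.799, 3.037, -0.001]
ft_force: [2.9, -4.9, 5.4]
width: 7.8
grasp_force: 30.0
```

```bash
python3 -c "
from h import *
st()"
```

```text
t10.9 chest [-0.  67.4 89.2] roterr [ 0.04 -0.04 -0.03] F(chest) [ 0.1 -5.7  5.4] w7.8 g30.0 q [ 0.59  0.52  1.86 -0.    0.77 -1.5 ]
```

jog_arm([
  [-1,[0,0.1,0],[0,0,0]],
  [-1,[0,0.1,0],[0,0,0]],
  [-1,[0,0.05,0],[0,0,0]],
  [-1,[0,0.03,0],[0,0,0]],
  [-1,[0,0.015,0],[0,0,0]],
  [-1,[0,0,0],[0,0,0]],
])

```text
t: 11.55
ee_pos: [445.6, 343.2, 89.2]
orientation: [-0.801, 3.036, -0.007]
ft_force: [11.9, -19.0, 6.6]
width: 7.9
grasp_force: 30.0
```

```bash
python3 -c "
from h import *
st()"
```

```text
t11.6 chest [-0.1 93.5 89.2] roterr [ 0.28 -0.01 -0.12] F(chest) [  1.1 -22.4   6.6] w7.9 g30.0 q [ 0.64  0.52  1.85 -0.01  0.77 -1.44]
```

The tray is home, with 22 N against the end wall. I'll release, rise and move clear to look in the well.

jog_arm([
  [-0.4,[0,0,0],[0,0,0]],
  [-0.4,[0,0,0],[0,0,0]],
  [-0.4,[0,0,0],[0,0,0]],
  [-0.4,[0,0,-0.1],[0,0,0]],
  [-0.4,[0,0,-0.3],[0,0,0]],
  [-0.4,[0,0,-0.45],[0,0,0]],
  [-0.4,[0,0,-0.45],[0,0,0]],
  [-0.2,[0,-0.45,0],[0,0,0]],
  [-0.1,[0.1,-0.45,0],[0,0,0]],
  [0,[0.2,-0.45,0],[0,0,0]],
])

```text
t: 12.55
ee_pos: [485.5, 212.8, 220.1]
orientation: [-0.8, 3.035, 0.001]
ft_force: [1.0, -0.7, 0.6]
width: 42.7
grasp_force: 0.0
```

jog_arm([
  [0,[0.2,-0.45,0],[0,0,0]],
  [0,[0.2,-0.45,0],[0,0,0]],
  [0,[0.2,-0.45,0],[0,0,0]],
  [0,[0.2,-0.45,0],[0,0,0]],
  [0,[0.2,-0.2,0],[0,0,0]],
  [0,[0,0,0],[0,0,0]],
])

```text
t: 13.15
ee_pos: [494.9, -12.7, 219.2]
orientation: [0.793, -3.04, 0.0]
ft_force: [-0.1, 0.4, 0.3]
width: 43.8
grasp_force: 0.0
```

```bash
python3 -c "
from h import *
st();d=get_image('top');P=cloud(d)@RC-C@RC;np.save('t4.npy',P);cv2.imwrite('pics/t4.png',d['image'])
d=get_image('side');Q=cloud(d)@RC-C@RC;np.save('s4.npy',Q)
cv2.imwrite('pics/t4c.png',cv2.resize(cv2.imread('pics/t4.png')[150:370,150:400],None,fx=2.7,fy=2.7,interpolation=cv2.INTER_CUBIC))"
```

```text
t13.2 chest [-132.1 -240.6  219.2] roterr [0.   0.02 0.22] F(chest) [0.1 0.4 0.3] w43.8 g0.0 q [-0.05  0.24  1.91 -0.    0.99 -2.13]
```

View pics/t4c.png

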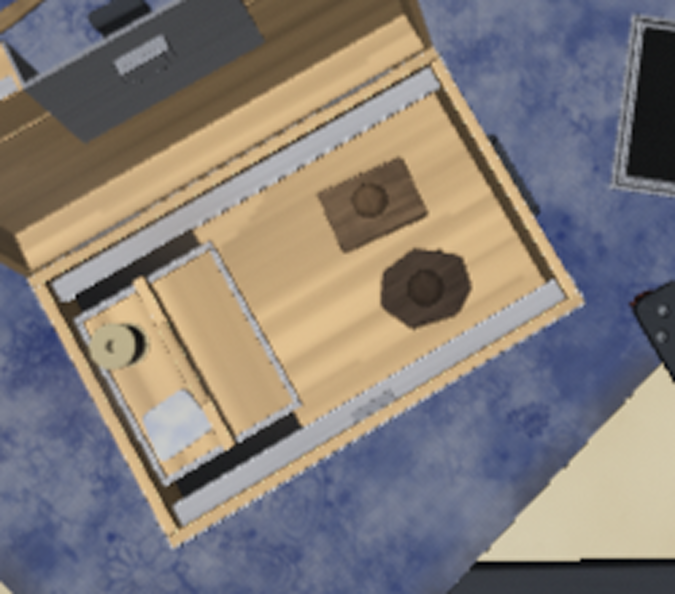

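The tray is home at the left. The leaf-shaped block is in the front place (crop knob at (425,288)), and the rectangular one is at the back (knob at (370,200)). Next I'll measure the knob and the block's outline.

```bash
python3 -c "
import numpy as np,cv2
P=np.load('t4.npy')
u,v=150+425/2.7,150+288/2.7
print(P[int(v),int(u)])
V,U=np.mgrid[:400,:640];near=(np.hypot(U-u,V-v)<22)
for lo,hi in((66,82),(36,50)):
    m=near&(P[...,2]>lo)&(P[...,2]<hi);q=P[m];print(lo,len(q),q.mean(0).round(1),np.median(q[:,2]),cv2.minAreaRect(q[:,:2].astype(np.float32)),cv2.minEnclosingCircle(q[:,:2].astype(np.float32)))
    if lo==36: print(cv2.convexHull(q[:,:2].astype(np.float32))[:,0].round().tolist())
sq=(np.hypot(U-287,V-224)<20)&(P[...,2]>60)&(P[...,2]<76);print('sq knob',P[sq].mean(0))
"
```

```text
[-36.8805585  -68.61778295  74.31918347]
66 135 [-38.3 -68.7  73. ] 73.38361468842697 ((-51.576385498046875, -68.36842346191406), (24.292924880981445, 51.28417205810547), 87.5551986694336) ((-51.98052215576172, -72.01020812988281), 26.3156681060791)
36 606 [-36.7 -68.4  43.2] 43.22953169162247 ((-35.33877182006836, -67.79005432128906), (65.26463317871094, 53.638587951660156), 78.30323791503906) ((-35.83283615112305, -68.27032470703125), 33.35427474975586)
[[-10.0, -73.0], [-10.0, -66.0], [-11.0, -56.0], [-13.0, -48.0], [-21.0, -42.0], [-32.0, -35.0], [-38.0, -37.0], [-46.0, -40.0], [-53.0, -43.0], [-56.0, -46.0], [-58.0, -49.0], [-63.0, -69.0], [-63.0, -77.0], [-61.0, -85.0], [-54.0, -96.0], [-51.0, -98.0], [-45.0, -99.0], [-33.0, -102.0], [-31.0, -101.0], [-26.0, -97.0], [-11.0, -79.0], [-10.0, -77.0]]
sq knob [ 34.69145239 -65.51739753  66.65586803]
```

The knob is at chest (-37, -68.5). I'll go above it and descend so the TCP is at z≈49, clear of the body top at 44.

jog_arm([
  [0,[-0.22,0.4,0],[0,0,0]],
  [0,[-0.22,0.4,0],[0,0,0]],
  [0,[-0.22,0.4,0.1],[0,0,0]],
  [0,[-0.22,0.4,0.2],[0,0,0]],
  [0,[-0.07,0.12,0.3],[0,0,0]],
  [0,[0,0,0.3],[0,0,0]],
  [0,[0,0,0.2],[0,0,0]],
  [0,[0,0,0],[0,0,0]],
  [0,[0,0,0],[0,0,0]],
])

```text
t: 14.15
ee_pos: [493.7, 187.5, 109.1]
orientation: [0.801, -3.037, -0.0]
ft_force: [0.4, -0.6, -0.7]
width: 44.0
grasp_force: 0.0
```

```bash
python3 -c "
from h import *
st();P=np.load('t4.npy')
u,v=307.4,256.7
V,U=np.mgrid[:400,:640];near=(np.hypot(U-u,V-v)<9)
q=P[near&(P[...,2]>68)&(P[...,2]<82)];print(len(q),np.median(q,axis=0),cv2.minEnclosingCircle(q[:,:2].astype(np.float32)))
q=P[(np.hypot(U-u,V-v)<22)&(P[...,2]>36)&(P[...,2]<50)][:,:2];w,E=np.linalg.eigh(np.cov(q.T));print(w,np.degrees(np.arctan2(E[1,1],E[0,1])))
"
```

```text
t14.2 chest [-34.8 -65.7 109.1] roterr [-0.01  0.02 -0.08] F(chest) [ 0.1 -0.7 -0.7] w44.0 g0.0 q [ 0.34  0.45  1.92  0.    0.77 -1.75]
124 [-37.86974276 -68.51299589  73.51152408] ((-37.68655014038086, -68.62788391113281), 11.7760591506958)
[209.37110724 326.57971653] 75.95809446079849
```

jog_arm([
  [0,[0.029,-0.029,0.1],[0,0,0]],
  [0,[0,0,0.25],[0,0,0]],
  [0,[0,0,0.18],[0,0,0]],
  [0,[0,0,0.07],[0,0,0]],
  [0,[0,0,0],[0,0,0]],
  [-1,[0,0,0],[0,0,0]],
  [-1,[0,0,0],[0,0,0]],
  [-1,[0,0,0],[0,0,0]],
  [-1,[0,0,0],[0,0,0]],
  [-1,[0,0,0],[0,0,0]],
])

```text
t: 15.15
ee_pos: [493.4, 182.6, 49.5]
orientation: [-0.798, 3.037, 0.0]
ft_force: [-0.9, 0.8, 5.8]
width: 24.6
grasp_force: 30.0
```

```bash
python3 -c "
from h import *
st()"
```

```text
t15.2 chest [-37.5 -69.8  49.5] roterr [ 0.01 -0.08  0.  ] F(chest) [-0.4  1.1  5.8] w24.6 g30.0 q [ 0.33  0.55  1.94  0.    0.65 -1.75]
```

jog_arm([
  [-1,[0,0,-0.05],[0,0,0]],
  [-1,[0,0,-0.15],[0,0,0]],
  [-1,[0,0,-0.25],[0,0,0]],
  [-1,[0,0,-0.3],[0,0,0]],
  [-1,[0,0,-0.3],[0,0,0]],
  [-1,[0,0,-0.3],[0,0,0]],
  [-1,[0,0,-0.15],[0,0,0]],
  [-1,[0,0,0],[0,0,0]],
  [-1,[0,0,0],[0,0,0]],
])

```text
t: 16.05
ee_pos: [492.4, 182.1, 198.4]
orientation: [0.798, -3.038, 0.0]
ft_force: [-0.6, 1.0, -1.9]
width: 24.6
grasp_force: 30.0
```

```bash
python3 -c "
from h import *
c=st();d=get_image('side');P=cloud(d)@RC-C@RC
q=P[(abs(P[...,0]-c[0])<45)&(abs(P[...,1]-c[1])<45)&(P[...,2]>125)&(P[...,2]<c[2]+5)];print(len(q),q.min(0),q.max(0))
t=RC.T@(np.array([625.3,-22.9,0])-C);print('pad chest',t,(t-c))
cv2.imwrite('pics/s5.png',cv2.resize(d['image'][100:300,220:460],None,fx=3,fy=3))"
```

```text
t16.1 chest [-38.6 -69.7 198.4] roterr [-0.    0.02  0.01] F(chest) [-0.   1.2 -1.9] w24.6 g30.0 q [ 0.33  0.31  1.87  0.    0.96 -1.75]
684 [ -60.66473647 -102.13239687  151.49512664] [ -8.20420356 -32.01574175 203.26300899]
pad chest [ -23.63980904 -313.5988033     0.        ] [  14.95761602 -243.90630425 -198.43052651]
```

View pics/s5.png

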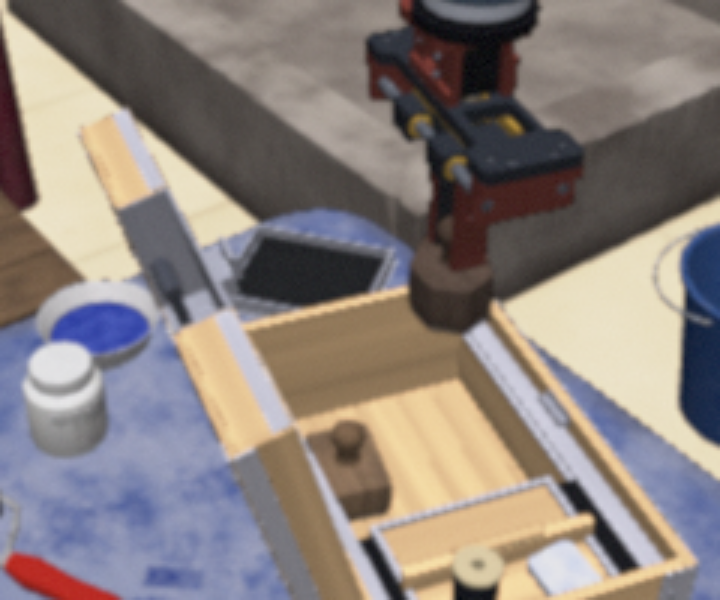

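The leaf block is held upright (crop (450,290)), and the rectangular block is still in the well. I'll carry it over to the pad.

jog_arm([
  [-1,[0,-0.15,0],[0,0,0]],
  [-1,[-0.02,-0.3,0],[0,0,0]],
  [-1,[-0.03,-0.4,0],[0,0,0]],
  [-1,[-0.03,-0.4,0],[0,0,0]],
  [-1,[-0.03,-0.4,0],[0,0,0]],
  [-1,[-0.03,-0.4,0],[0,0,0]],
  [-1,[-0.01,-0.25,0],[0,0,0]],
  [-1,[0,-0.14,0],[0,0,0]],
  [-1,[0,0,0],[0,0,0]],
  [-1,[0,0,0],[0,0,0]],
])

```text
t: 17.1
ee_pos: [624.9, -22.6, 197.9]
orientation: [0.797, -3.037, -0.001]
ft_force: [-0.8, 0.7, -2.1]
width: 24.5
grasp_force: 30.0
```

jog_arm([
  [-1,[0,0,0.2],[0,0,0.134]],
  [-1,[0,0,0.25],[0,0,0.134]],
  [-1,[0,0,0.25],[0,0,0.134]],
  [-1,[0,0,0.2],[0,0,0.132]],
  [-1,[0,0,0],[0,0,0]],
  [-1,[0,0,0],[0,0,0]],
])

```text
t: 17.7
ee_pos: [625.4, -21.8, 109.0]
orientation: [0.155, -3.137, -0.0]
ft_force: [0.2, -0.4, -0.9]
width: 24.4
grasp_force: 30.0
```

```bash
python3 -c "
from h import *
c=st();o=get_obs();M=rot(o['orientation']);t=np.array([625.3,-22.9,0]);print('to pad in tool axes',(M.T@(t-o['ee_pos'])).round(1))
d=get_image('top');cv2.imwrite('pics/t6.png',d['image'])
d=get_image('side');cv2.imwrite('pics/s6.png',cv2.resize(d['image'][100:260,220:420],None,fx=3.5,fy=3.5))"
```

```text
t17.7 chest [ -23.  -312.7  109. ] roterr [-2.00e-02  4.00e-02  2.38e+01] F(chest) [-0.  -0.4 -0.9] w24.4 g30.0 q [-0.05  0.57  1.7   0.    0.88 -1.72]
to pad in tool axes [ 1.00e-01 -1.10e+00  1.09e+02]
```

View pics/s6.png

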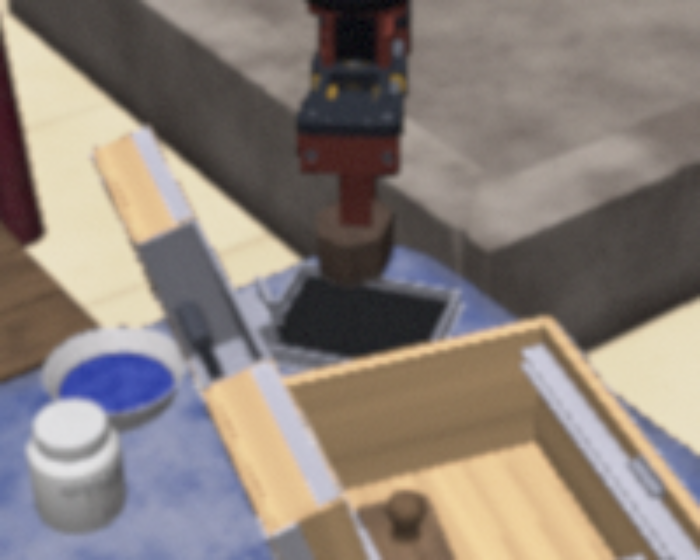

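The block hangs upright over the pad (crop (355,240)). I'll lower it, slowing near contact.

jog_arm([
  [-1,[0,-0.011,0.15],[0,0,0]],
  [-1,[0,0,0.2],[0,0,0]],
  [-1,[0,0,0.1],[0,0,0]],
  [-1,[0,0,0.05],[0,0,0]],
  [-1,[0,0,0.02],[0,0,0]],
  [-1,[0,0,0.01],[0,0,0]],
  [-1,[0,0,0],[0,0,0]],
])

```text
t: 18.5
ee_pos: [626.3, -23.9, 56.2]
orientation: [-0.148, 3.137, -0.0]
ft_force: [0.1, 0.1, -1.6]
width: 24.6
grasp_force: 30.0
```

```bash
python3 -c "
from h import *
st();print(get_obs()['ee_pos'])"
```

```text
t18.5 chest [ -23.3 -315.    56.2] roterr [ 2.000e-02 -4.000e-02  2.403e+01] F(chest) [ 0.1  0.1 -1.6] w24.6 g30.0 q [-0.06  0.64  1.71  0.    0.79 -1.72]
[626.30152325 -23.940495    56.20486966]
```

jog_arm([
  [-1,[0,0,0.01],[0,0,0]],
  [-1,[0,0,0.01],[0,0,0]],
  [-1,[0,0,0],[0,0,0]],
])

```text
t: 18.8
ee_pos: [626.0, -23.9, 53.9]
orientation: [-0.148, 3.138, -0.0]
ft_force: [0.0, -0.2, -0.9]
width: 24.9
grasp_force: 30.0
```

jog_arm([
  [-1,[0,0,0.005],[0,0,0]],
  [-1,[0,0,0],[0,0,0]],
])

```text
t: 19.0
ee_pos: [626.1, -23.9, 53.6]
orientation: [-0.148, 3.138, -0.0]
ft_force: [-1.2, 0.4, 2.2]
width: 24.2
grasp_force: 30.0
```

Contact (force changed from -0.9 to +2.2 N). I'll release and withdraw.

jog_arm([
  [-0.2,[0,0,0],[0,0,0]],
  [0,[0,0,0],[0,0,0]],
  [0,[0,0,0],[0,0,0]],
  [0,[0,0,0],[0,0,0]],
  [0,[0,0,-0.1],[0,0,0]],
  [0,[0,0,-0.3],[0,0,0]],
  [0,[0,0,-0.4],[0,0,0]],
  [0,[0,0,-0.4],[0,0,0]],
  [0,[0.4,0,-0.2],[0,0,0]],
  [0,[0.4,0,0],[0,0,0]],
])

```text
t: 20.0
ee_pos: [548.1, -31.7, 197.3]
orientation: [-0.149, 3.131, -0.002]
ft_force: [-0.4, -0.9, -0.6]
width: 43.9
grasp_force: 0.0
```

jog_arm([
  [0,[0.4,0,0],[0,0,0]],
  [0,[0.3,-0.2,0],[0,0,0]],
  [0,[0.2,-0.3,0],[0,0,0]],
  [0,[0,-0.4,0],[0,0,0]],
  [0,[0,0,0],[0,0,0]],
  [0,[0,0,0],[0,0,0]],
])

```text
t: 20.6
ee_pos: [465.3, -130.1, 193.9]
orientation: [-0.145, 3.137, -0.0]
ft_force: [-0.2, -0.3, 0.0]
width: 43.8
grasp_force: 0.0
```

```bash
python3 -c "
from h import *
st();d=get_image('top');P=cloud(d);a=d['image'];cv2.imwrite('pics/t7.png',cv2.resize(a[130:360,150:460],None,fx=2.5,fy=2.5))
m=(P[...,2]>42)&(P[...,2]<54)&(abs(P[...,0]-625)<60)&(abs(P[...,1]+23)<60);q=P[m];print(len(q),q.mean(0),cv2.minAreaRect(q[:,:2].astype(np.float32)))
m=(P[...,2]>70)&(P[...,2]<90)&(abs(P[...,0]-625)<40)&(abs(P[...,1]+23)<40);print(m.sum(),np.median(P[m],axis=0))
m=(P[...,2]>11)&(P[...,2]<22)&(abs(P[...,0]-625)<85)&(abs(P[...,1]+23)<75);q=P[m];print(len(q),q.mean(0),cv2.minAreaRect(q[:,:2].astype(np.float32)))
"
```

```text
t20.6 chest [-215.7 -328.3  193.9] roterr [ 2.000e-02 -5.000e-02  2.416e+01] F(chest) [-0.4 -0.2  0. ] w43.8 g0.0 q [-0.3   0.26  1.96  0.    0.92 -1.96]
572 [625.22047724 -20.96821793  47.33756198] ((627.55224609375, -22.815353393554688), (64.4925765991211, 52.9801025390625), 82.21508026123047)
124 [624.22766761 -22.31705048  77.32371908]
731 [623.68394633 -24.13168299  13.62495788] ((624.6536865234375, -23.752456665039062), (111.12202453613281, 130.60293579101562), 80.84056091308594)
```

View pics/t7.png

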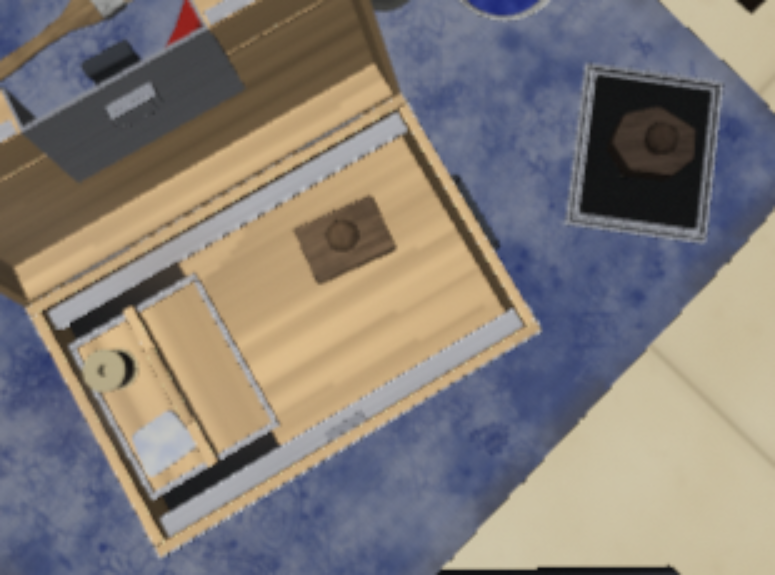

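The block stands upright within about 2 mm of the pad's centre (picture pixel (655,140)). The lid is open, the tray is at the left end, and nothing else has moved. I'll hand it in.

```bash
python3 -c "
from workcell import close_job
print(close_job())"
```

```text
the job is handed in; nothing more can be done
None
```

The job is handed in at about 21 s: the leaf block stands upright within about 2 mm of the inking pad's centre, the lid is open at its stop, and the tray is home at the left end; the judge gave no verdict.

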